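Make up two glass-cutting job kits

TASK

Make up the two cutting kits from the row of glasses and grinding stones: in the three-compartment tray stand the stemmed goblet in the middle compartment with the disc stone and the drum stone in the compartments either side of it, and in the two-compartment tray stand the tumbler and the cone stone, one to a compartment. Keep everything upright, set each piece down on the tray's floor without dropping it, and leave the bowl, the jar and the brush where they are.

Things in the scene. Friction and masses are not known exactly. Their poses are not given: they have to be found in the camera images.
- tray3: Fixed wooden tray with a row of three compartments along its own y. Outside 260 mm long (y) by 90 mm wide (x); walls and dividers 5 mm thick, tops 20 mm over the bench; floor 5 mm thick; compartments 80 x 80 mm inside, centres at x = 0, y = -85, 0 and +85 mm. Origin: centre of the underside. Its y is within 12 degrees of world y; the trays stand side by side, either way round.
- tray2: Fixed wooden tray with a row of two compartments along its own y. Outside 175 mm long (y) by 90 mm wide (x); walls and dividers 5 mm thick, tops 20 mm over the bench; floor 5 mm thick; compartments 80 x 80 mm inside, centres at x = 0, y = -42.5 and +42.5 mm. Origin: centre of the underside. Its y is within 12 degrees of world y; the trays stand side by side, either way round.
- goblet: Stemmed blue glass, 111 mm tall: foot 56 mm diameter, stem 12 mm, hollow bowl 56 to 58 mm diameter from 63 to 111 mm height. Grip it across the outside of the bowl, from above. About 0.18 kg. Origin: centre of the underside, z up.
- tumbler: Straight stemless blue glass, 85 mm tall, 58 mm diameter at the foot and 60 mm at the rim, hollow. Grip it across the outside, from above. About 0.22 kg. Origin: centre of the underside, z up.
- bowl: Low, wide blue glass bowl, 42 mm tall, 74 mm diameter at the rim. Part of the stock, not wanted in either kit: it stays where it is. Origin: centre of the underside, z up.
- disc_stone: Grinding stone, a flat disc 60 mm diameter and 16 mm thick, lying flat, with a small steel collar (22 mm diameter, 5 mm high) on top. A bare upright steel spindle, 12 mm diameter, rises from the stone's middle to 82 mm above the bench: lift it by the spindle, from above, above 45 mm. About 0.25 kg. Origin: centre of the underside, z up.
- drum_stone: Grinding stone, a narrow upright drum 36 mm diameter and 40 mm high. A bare upright steel spindle, 12 mm diameter, rises from the stone's middle to 82 mm above the bench: lift it by the spindle, from above, above 45 mm. About 0.2 kg. Origin: centre of the underside, z up.
- cone_stone: Grinding stone, a cone 56 mm diameter at its foot narrowing to 18 mm at 42 mm height. A bare upright steel spindle, 12 mm diameter, rises from the stone's middle to 82 mm above the bench: lift it by the spindle, from above, above 45 mm. About 0.2 kg. Origin: centre of the underside, z up.
- jar: White jar with a black lid, 66 mm diameter and 85 mm tall, beside the trays; a bystander, not to be moved. Origin: centre of the underside, z up.
- brush: Bench brush, 170 mm long, lying flat beside the trays on the other side; a bystander, not to be moved. Origin: on the underside, x along its length.

How it is judged:
By the outcome, as a careful person would: the job done as asked, in the order asked, and still so for the second after the job is handed in, with the robot touching nothing.
It also fails if it takes over 131 s, if anything falls off the work surface, if the arm or the gripper's body presses on something with over 40 N, if the wrist force passes 120 N, or if a joint passes its speed limit or range.

ROBOT

A 7-joint arm with a two-finger parallel gripper is mounted at the origin on the work surface. World frame = base frame: x ahead of the robot, y to its left, z up, the work surface at z = 0. Lengths are in m, angles in rad, forces in N, time in s.
With the tool pointing down it reaches from about 0.4 to 0.9 m from the base axis. Payload 5.5 kg.
Tool frame: the origin (TCP) lies at the very end of the fingers, on their centre line; the grasp point (between the pads) lies 19 mm behind it; z points along the fingers, y is the line along which they close (so a half turn about z gives the same grasp; the last joint's range is limited). The gripper opens to 85 mm and grips with 20 to 120 N. Pads are 22 mm wide; open, the fingers measure 114 mm over their backs; the gripper's body (76 mm by 85 mm) begins 54 mm behind the grasp point. The pads swing forward as they close: fully open they stand 13 mm farther back than shut.
Start: joints at [1.573, 0.501, -0.427, 1.55, 0.221, 1.138, -0.21], TCP at [0.168, -0.628, 0.231] pointing down, gripper open.
Joint ranges: [-2.88, 2.88], [-0.31, 2.03], [-1.54, 1.56], [0.2, 2.42], [-1.41, 4.55], [0.19, 2.02], [-2.57, 2.57]. Speed limits (rad/s): [2.57, 2.57, 3.14, 3.14, 3.14, 3.14, 3.14].

INTERFACE

Orientations are given as a rotation vector (axis times angle).
In Python, from station import env gives the robot as it stands. The module is installed in compiled form; this text tells all that it offers. Calls block until the motion is done:
- env.goto(position, orientation): joint-space move of the TCP to a pose.
- env.move_l(position, orientation=None, velocity=0.15, until_force=None): straight line of the TCP; orientation=None keeps the orientation; velocity is the mean speed in m/s. With until_force (N) it stops when the force on the tool has changed by that much, and returns True; else False.
- env.set_joints(angles): joint-space move.
- env.move_gripper(opening, effort=None): finger opening in m; effort is the grip in N (None keeps the last); returns when the fingers have stopped.
- env.wait(seconds).
- env.inverse_kinematics(position, orientation): joint angles nearest the present ones, or None.
- env.sense(): the state.
- env.snapshot(name): name is "scene" or "side" or "wrist"; returns (picture, depth): 400x640x3 uint8, red, green, blue; 400x640 float32, m along the optical axis (not along the pixel's ray), 0 where there is no reading.
- env.camera_model(name): a dict with "fx", "fy", "cx", "cy" (pixels), "dist_coeffs" ([k1, k2, p1, p2, k3] as OpenCV has them; the pictures are not rectified), "pose" (4x4, takes a point from camera to world coordinates). Camera axes: x right, y down, z forward; pixel columns grow to the right and rows downward; lengths in m; the calibration is good to about 2 mm. A picture is of the moment at which its call begins: read the wrist's pose just before it. camera_model takes no time and is no camera call; for the wrist camera it gives the pose at the moment of the call.
A pose or a line that the arm cannot do raises env.MotionError and nothing moves.
- env.close_job(): hands the job in; it is judged then, once.
Trained networks look in the newest picture that a camera, given by its name, has taken for a name from the list of things; names that differ only in an ending like _2 or _b are one class to them, and where a whole thing is asked for, a point or a joint stands for the part that bears it (a point fixed in the world has none). Each returns a list of dicts, best first, with "p" (0 to 1); they miss things now and then, are a little off and sometimes report something else, mostly with a low value. They report only what shows in the picture. A call takes as long as a camera call.
- env.masks_of(camera, query): "region" (400x640 bool, what is visible of it) and "rect" ([centre column, centre row, width, height] in pixels, round what is visible of it).
The state is a dict: "t": time; "joints": joint angles; "qd": joint speeds; "effort": joint torques, N m; "position": TCP position; "eef_rot": TCP orientation; "contact_force": force on the tool from outside, world axes, zero at the start; "torque": the same for the moment, N m; "opening": finger opening in m; "finger_force": force on a finger pad.
Only numpy, scipy, OpenCV 4.12 (cv2) and the standard library are available. Lean on these libraries where they do the work, as an engineer would, in place of code of your own. Each camera call takes 0.05 s, during which the arm holds its last target. There are 200 camera calls.

## Working session

There is one attempt and no reset: what is moved stays moved. The work goes in short steps, each a Python script; the robot and the scene stay as the last script left them, time stands still between calls to the robot, and variables do not carry over. Pictures are saved under pics/ and viewed, at most 14 in all, crops included, and the job is handed in when it is done.

```bash
mkdir -p pics
python3 - <<'E'
from station import env
import cv2,numpy as np
s=env.sense();print(s['t'],s['position'],s['eef_rot'],s['opening'])
for n in ("scene","side"):
    p,d=env.snapshot(n);cv2.imwrite(f"pics/{n}0.png",p[:,:,::-1])
    m=env.camera_model(n);print(n,m)
E
```

```text
0.0 [ 0.16736582 -0.62734815  0.23023979] [-3.11296809e+00 -4.08258369e-01  3.21347376e-04] 0.08525145132181909
scene {'fx': 507.6716892959029, 'fy': 507.6716892959029, 'cx': 313.5160726964926, 'cy': 209.8961613320106, 'dist_coeffs': array([-0.12829492,  0.        ,  0.        ,  0.        ,  0.        ]), 'pose': array([[ 0.57856418,  0.59550595, -0.55734742,  1.33374757],
       [ 0.81559622, -0.41557444,  0.40261729, -0.56513762],
       [ 0.00814165, -0.6875104 , -0.72612889,  1.06900752],
       [ 0.        ,  0.        ,  0.        ,  1.        ]])}
side {'fx': 462.7486685872419, 'fy': 462.7486685872419, 'cx': 316.2153352213297, 'cy': 194.2856006661924, 'dist_coeffs': array([0.02047187, 0.        , 0.        , 0.        , 0.        ]), 'pose': array([[-0.85511243, -0.33965994,  0.39168081,  0.01597655],
       [-0.51824497,  0.53915854, -0.66387516,  0.87586968],
       [ 0.01431374, -0.77067451, -0.63706822,  0.8922958 ],
       [ 0.        ,  0.        ,  0.        ,  1.        ]])}
```

View pics/scene0.png

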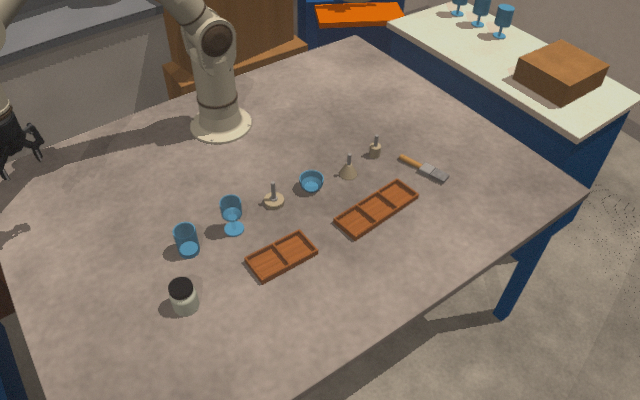

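View pics/side0.png

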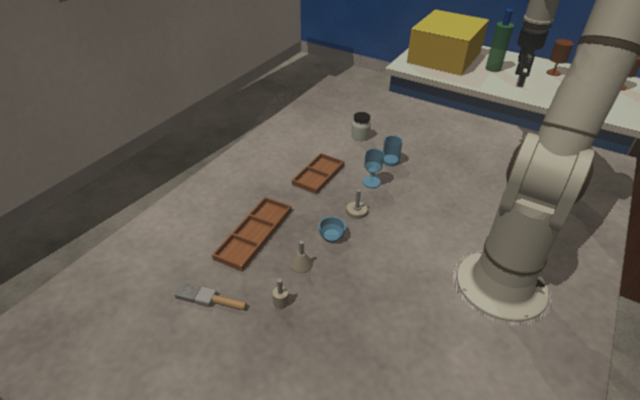

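The scene view shows, left to right, the tumbler (187,240), goblet (232,215), disc (274,195), bowl (311,181), cone (348,167) and drum (375,148). tray2 is at (281,256), tray3 at (377,208), the jar at (183,297) and the brush at (425,168). The side view agrees with this.

```bash
cat > h.py <<'E'
from station import env
import cv2,numpy as np
def cloud(cam,mask,d,m=None):
    m=m or env.camera_model(cam)
    r,c=np.nonzero(mask&(d>0)); z=d[r,c]
    K=np.array([[m['fx'],0,m['cx']],[0,m['fy'],m['cy']],[0,0,1]])
    u=cv2.undistortPoints(np.c_[c,r].astype(float).reshape(-1,1,2),K,np.array(m['dist_coeffs'])).reshape(-1,2)
    return np.c_[u*z[:,None],z]@m['pose'][:3,:3].T+m['pose'][:3,3]
def circ(P):
    A=np.c_[2*P[:,:2],np.ones(len(P))];s=np.linalg.lstsq(A,(P[:,:2]**2).sum(1),rcond=None)[0]
    return s[:2],np.sqrt(s[2]+s[:2]@s[:2])
E
python3 - <<'E'
from h import *
for cam in ("scene","side"):
    p,d=env.snapshot(cam)
    for n in "tray3 tray2 goblet tumbler bowl disc_stone drum_stone cone_stone jar brush".split():
        R=env.masks_of(cam,n)
        if not R: print(cam,n,None);continue
        P=cloud(cam,R[0]['region'],d)
        print(cam,n,[(round(r['p'],2),np.round(r['rect']).astype(int).tolist()) for r in R[:2]],len(P))
        if len(P)<5: continue
        if 'tray' in n or n=='brush':
            Q=P[(P[:,2]<.035)]
            (c,s,a)=cv2.minAreaRect((Q[:,:2]*1000).astype(np.float32)); print('   ',np.round(c),np.round(s),round(a,1),'z',np.percentile(Q[:,2],[5,50,95]).round(3))
        else:
            zt=np.percentile(P[:,2],95); T=P[P[:,2]>(.05 if 'stone' in n else zt-.02)]
            print('    zmax %.3f'%zt,'top med',np.median(T,0).round(4),'ext',T.min(0).round(3),T.max(0).round(3),'all',P.min(0).round(3),P.max(0).round(3))
            if 'stone' not in n and n and len(T)>8: print('    circ',circ(T))
E
```

```text
scene tray3 [(0.84, [283, 256, 75, 51]), (0.75, [375, 210, 85, 62])] 2075
    [ 608. -145.] [178.  96.] 89.5 z [0.003 0.008 0.022]
scene tray2 [(0.84, [283, 256, 75, 51]), (0.75, [375, 210, 85, 62])] 2075
    [ 608. -145.] [178.  96.] 89.5 z [0.003 0.008 0.022]
scene goblet [(0.69, [230, 215, 23, 40])] 740
    zmax 0.112 top med [ 0.4455 -0.2003  0.1041] ext [ 0.417 -0.229  0.092] [ 0.478 -0.172  0.118] all [ 0.381 -0.229 -0.003] [ 0.478 -0.138  0.118]
    circ (array([ 0.44710414, -0.19921597]), np.float64(0.02743557368893424))
scene tumbler [(0.65, [186, 239, 25, 39])] 727
    zmax 0.085 top med [ 0.4511 -0.3399  0.0779] ext [ 0.413 -0.368  0.066] [ 0.478 -0.31   0.091] all [ 0.413 -0.368 -0.002] [ 0.478 -0.31   0.091]
    circ (array([ 0.44543482, -0.33787742]), np.float64(0.02796675399330653))
scene bowl [(0.75, [310, 180, 26, 24]), (0.7, [374, 211, 85, 59])] 470
    zmax 0.045 top med [0.4308 0.0755 0.0379] ext [0.393 0.037 0.025] [0.472 0.112 0.049] all [ 0.354  0.037 -0.002] [0.472 0.126 0.049]
    circ (array([0.434978  , 0.07350623]), np.float64(0.03389085478905257))
scene d
[... 2075 characters left out ...]
 med [0.425  0.3362 0.0702] ext [0.422 0.329 0.051] [0.433 0.339 0.082] all [ 0.409  0.288 -0.005] [0.467 0.353 0.082]
side cone_stone [(0.93, [302, 259, 19, 28]), (0.56, [282, 297, 17, 27])] 369
    zmax 0.062 top med [0.4486 0.2109 0.0677] ext [0.445 0.205 0.05 ] [0.453 0.214 0.083] all [ 0.422  0.188 -0.004] [0.472 0.235 0.083]
side jar [(0.94, [360, 125, 19, 27])] 509
    zmax 0.085 top med [ 0.5966 -0.4088  0.0822] ext [ 0.572 -0.449  0.065] [ 0.627 -0.384  0.089] all [ 0.567 -0.595 -0.008] [ 0.699 -0.38   0.089]
    circ (array([ 0.59914855, -0.41308702]), np.float64(0.02206870372880772))
side brush [(0.58, [208, 295, 75, 23])] 951
    [570. 408.] [171.  57.] 14.5 z [0.005 0.017 0.021]
```

```bash
cat >> h.py <<'E'
from scipy.spatial.transform import Rotation as Ro
def down(yaw,flip=1):
    y=flip*np.array([np.cos(yaw),np.sin(yaw),0]);z=np.array([0,0,-1.])
    return Ro.from_matrix(np.c_[np.cross(y,z),y,z]).as_rotvec()
E
python3 - <<'E'
from h import *
for f in (1,-1):
    print(f,[None if (q:=env.inverse_kinematics(p,down(0,f))) is None else np.round(q,2).tolist() for p in ([.448,-.197,.25],[.427,.332,.25],[.6,.1,.25],[.6,-.18,.08],[.6,.1,.45])])
f=1 if env.inverse_kinematics([.5,-.15,.4],down(0,1)) is not None else -1
print(f)
m=env.camera_model('wrist');print(m['fx'],m['pose'].round(3))
for i,p in enumerate(([.5,-.14,.38],[.5,.1,.38])):
    env.goto(p,down(0,f))
    m=env.camera_model('wrist');pc,d=env.snapshot('wrist');np.savez(f'w{i}.npz',p=pc,d=d,m=m)
    cv2.imwrite(f'pics/w{i}.png',pc[:,:,::-1]);print(env.sense()['t'],m['pose'].round(3))
E
```

```text
1 [[1.2, 0.28, -0.98, 1.91, 0.27, 1.08, 0.12], [0.24, 0.58, -1.29, 1.79, 0.59, 1.24, -1.22], [0.64, 0.75, -1.31, 1.62, 0.74, 1.36, -0.78], [0.86, 0.79, -0.88, 1.71, 0.71, 0.99, -0.29], [0.6, 0.55, -1.3, 1.32, 0.53, 1.65, -0.61]]
-1 [[-0.57, 0.28, 1.1, 1.96, -0.28, 1.07, -2.49], [0.24, 0.58, -1.29, 1.79, 0.59, 1.24, 1.92], [0.63, 0.74, -1.3, 1.62, 0.73, 1.35, 2.37], [-0.48, 0.94, 1.13, 1.76, -0.96, 1.1, -2.16], [0.6, 0.55, -1.3, 1.32, 0.53, 1.65, 2.53]]
1
350.52455124585725 [[ 0.257 -0.913 -0.316  0.249]
 [-0.966 -0.243 -0.084 -0.605]
 [ 0.     0.327 -0.945  0.374]
 [ 0.     0.     0.     1.   ]]
3.4333 [[ 1.    -0.004 -0.002  0.5  ]
 [-0.004 -0.945 -0.327 -0.056]
 [-0.001  0.327 -0.945  0.522]
 [ 0.     0.     0.     1.   ]]
4.4333 [[ 1.    -0.003 -0.001  0.501]
 [-0.003 -0.945 -0.328  0.183]
 [-0.     0.328 -0.945  0.522]
 [ 0.     0.     0.     1.   ]]
```

Run:
```python
import cv2,numpy as np
a=np.hstack([cv2.imread('pics/w0.png'),cv2.imread('pics/w1.png')])
cv2.imwrite('pics/w01.png',cv2.resize(a,(800,250),interpolation=cv2.INTER_AREA))
from h import *
for i in (0,1):
    Z=np.load(f'w{i}.npz',allow_pickle=True);p=Z['p'];d=Z['d'];m=Z['m'].item()
    P=cloud('wrist',d>0,d,m)
    r,c=np.nonzero(d>0);hsv=cv2.cvtColor(p,cv2.COLOR_RGB2HSV)[r,c]
    k=(hsv[:,1]>110)&(hsv[:,0]<16)&(P[:,2]<.03)&(P[:,0]>.52)
    img=np.zeros(d.shape,np.uint8);img[r[k],c[k]]=1
    n,L,st,_=cv2.connectedComponentsWithStats(img)
    for j in range(1,n):
        if st[j,4]<1500: continue
        Q=P[L[r,c]==j]
        ce,s,an=cv2.minAreaRect((Q[:,:2]*1000).astype(np.float32));print(i,st[j],np.round(ce,1),np.round(s,1),round(an,2),np.percentile(Q[:,2],[5,50,95]).round(3))
```

```text
0 [ 365   74   72  122 7663] [ 610.2 -143.6] [174.3  90.6] 89.71 [0.004 0.005 0.02 ]
1 [  374     0    72   173 11373] [622.9 160.2] [ 90.8 236.9] 4.79 [0.004 0.005 0.02 ]
1 [ 360  230   61   95 5174] [ 609.8 -142.4] [174.5  90.3] 89.69 [0.004 0.006 0.021]
```

View pics/w01.png

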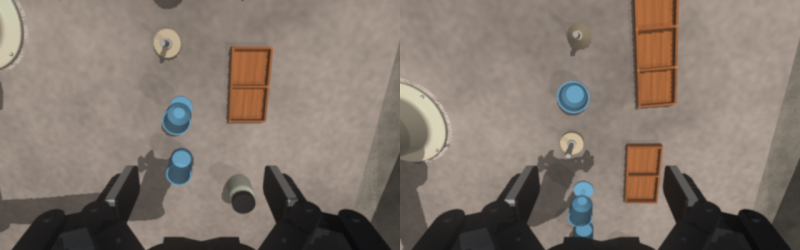

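The left frame shows tray2 whole, at about (250,85). In the right frame tray3's far end is cut off at the top edge, near (655,50). I'll finish measuring tray3 from one more shot, then pick the goblet.

```bash
cat >> h.py <<'E'
def trays():
    m=env.camera_model('wrist');p,d=env.snapshot('wrist')
    P=cloud('wrist',d>0,d,m);r,c=np.nonzero(d>0);hsv=cv2.cvtColor(p,cv2.COLOR_RGB2HSV)[r,c]
    k=(hsv[:,1]>110)&(hsv[:,0]<16)&(P[:,2]<.03)&(P[:,0]>.52)
    img=np.zeros(d.shape,np.uint8);img[r[k],c[k]]=1
    n,L,st,_=cv2.connectedComponentsWithStats(img)
    for j in range(1,n):
        if st[j,4]>1500:
            ce,s,an=cv2.minAreaRect((P[L[r,c]==j][:,:2]*1000).astype(np.float32));print(st[j],np.round(ce,1),np.round(s,1),round(an,2))
    return p
def say(t):
    s=env.sense();print(t,'t%.1f'%s['t'],np.round(s['position'],4),'open %.4f'%s['opening'],'ff',np.round(s['finger_force'],1),'F',np.round(s['contact_force'],1))
def pick(xy,z,opening,effort,up):
    env.goto([*xy,z+.12],down(0));env.move_gripper(opening)
    env.move_l([*xy,z+.04],velocity=.2);hit=env.move_l([*xy,z],velocity=.06,until_force=6)
    if hit: say('HIT');return False
    env.move_gripper(0.0,effort);say('grip')
    env.move_l([*xy,z+up],velocity=.15);say('lift');return True
def place(xy,yaw,zexp,via,opening):
    env.move_l([*xy,via],down(yaw),velocity=.25)
    env.move_l([*xy,zexp+.015],velocity=.15);env.wait(.2);say('above')
    hit=env.move_l([*xy,zexp-.004],velocity=.015,until_force=3);say(f'down {hit}')
def release(xy,opening,via):
    z=env.sense()['position'][2]
    env.move_gripper(opening);env.move_l([*xy,z+.06],velocity=.08);env.move_l([*xy,via],velocity=.25);say('free')
E
python3 - <<'E'
from h import *
env.goto([.5,.16,.42],down(0));trays()
print(pick([.448,-.197],.071,.085,30,.15))
E
```

```text
[  367    25    65   177 10330] [621.3 179.1] [ 92.4 262.4] 4.26
[ 356  253   55   85 4166] [ 609.7 -143.2] [176.1  90.3] 89.8
grip t8.4 [ 0.4486 -0.1972  0.0716] open 0.0571 ff 31.6 F [-0.3  0.6  4.7]
lift t9.6 [ 0.4472 -0.1969  0.2201] open 0.0571 ff 32.4 F [ 0.1  0.2 -2.2]
True
```

Run:
```python
from h import *
for cam in ("scene","side"):
    p,d=env.snapshot(cam);R=env.masks_of(cam,"tray3")
    P=cloud(cam,d>0,d);r,c=np.nonzero(d>0);hsv=cv2.cvtColor(p,cv2.COLOR_RGB2HSV)[r,c]
    k=(hsv[:,1]>110)&(hsv[:,0]<16)&(P[:,2]<.03)&(P[:,2]>-.01)&(P[:,0]>.52)&(P[:,0]<.72)&(P[:,1]>-.02)&(P[:,1]<.34)
    Q=P[k];print(cam,cv2.minAreaRect((Q[:,:2]*1000).astype(np.float32)),np.percentile(Q[:,1],[.5,99.5]))
Z=np.load('w1.npz',allow_pickle=True);p=Z['p'];d=Z['d'];m=Z['m'].item()
P=cloud('wrist',d>0,d,m);r,c=np.nonzero(d>0);print(r.min(),r.max())
hsv=cv2.cvtColor(p,cv2.COLOR_RGB2HSV)[r,c];k=(hsv[:,1]>110)&(hsv[:,0]<16)&(P[:,2]<.03)&(P[:,0]>.52)&(P[:,1]>-.02)
Q=P[k];print(np.percentile(Q[:,1],[0,.5,1,99.5]))
```

```text
scene ((617.2114868164062, 183.87704467773438), (104.7483139038086, 284.4783935546875), 8.246747970581055) [0.04519014 0.30843195]
side ((620.6023559570312, 180.64263916015625), (92.3316421508789, 262.4759826660156), 5.081416130065918) [0.05133063 0.31216191]
0 399
[0.04270471 0.04892673 0.05080651 0.27492754]
```

```bash
cat >> h.py <<'E'
Y3=np.radians(4.7);Y2=np.radians(-.25)
def slot(t,k):
    c,y=(np.array([.6212,.1797]),Y3) if t==3 else (np.array([.610,-.1433]),Y2)
    return c+k*np.array([-np.sin(y),np.cos(y)])
E
python3 - <<'E'
from h import *
xy=slot(3,0);print(xy);place(xy,Y3,.0765,.23,None)
p,d=env.snapshot('side');cv2.imwrite('pics/g1.png',cv2.resize(p[150:290,160:400,::-1],None,fx=3,fy=3))
E
```

```text
[0.6212 0.1797]
above t12.8 [0.6218 0.1799 0.0926] open 0.0569 ff 32.4 F [-0.1  0.5 -2.3]
down True t13.8 [0.6212 0.1798 0.0766] open 0.0573 ff 32.7 F [0.8 0.7 5.7]
```

View pics/g1.png

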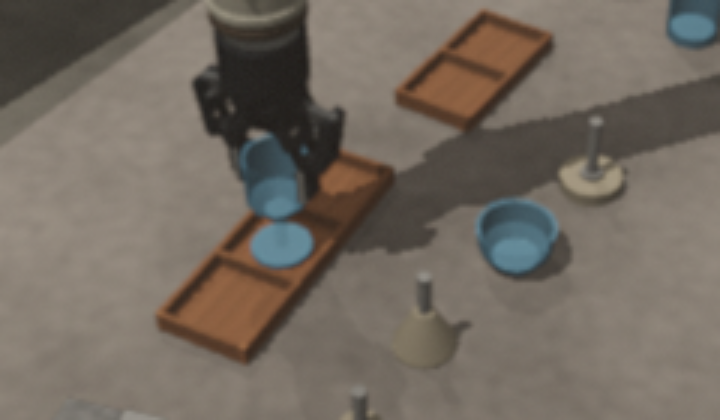

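The goblet's foot (282,245) sits inside the middle compartment, and contact came at the expected floor height. I'll release it and fetch the disc.

Run:
```python
from h import *
release(slot(3,0),.085,.24)
ok=pick([.424,-.0495],.049,.05,40,.13);print(ok)
p,d=env.snapshot('side');cv2.imwrite('pics/d1.png',cv2.resize(p[60:300,160:480,::-1],None,fx=2.4,fy=2.4))
```

```text
free t15.7 [0.6212 0.1796 0.2403] open 0.0850 ff 0.0 F [-0.3 -0.2  0.6]
grip t19.1 [ 0.4241 -0.0496  0.0491] open 0.0109 ff 39.1 F [ 0.4  0.1 -0.5]
lift t20.1 [ 0.4232 -0.0497  0.1783] open 0.0108 ff 38.9 F [-0.9  0.2 -3.5]
True
```

View pics/d1.png

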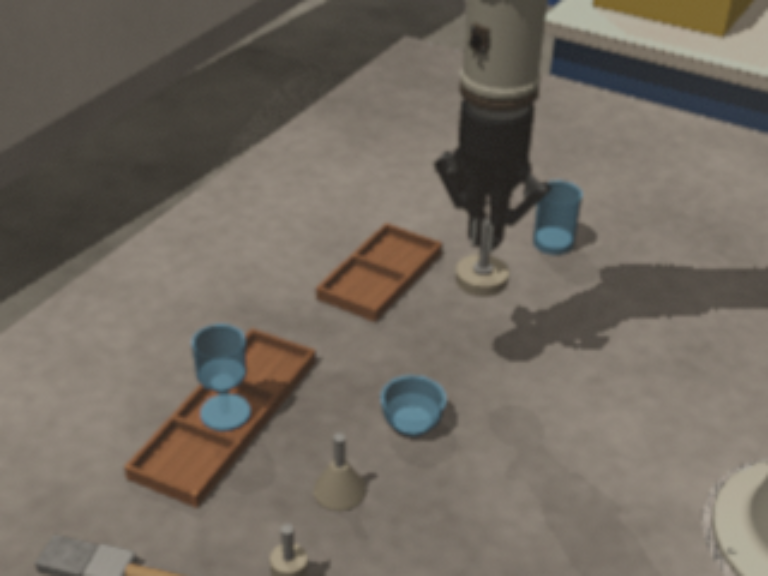

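The goblet stands at (225,410) and the disc hangs upright at (482,272). Next I'll place the disc, then fetch the drum.

Run:
```python
from h import *
xy=slot(3,-.085);place(xy,Y3,.054,.18,None)
if abs(env.sense()['position'][2]-.054)<.0035:
    release(xy,.05,.24)
    ok=pick([.4265,.332],.0505,.05,40,.15);print(ok)
p,d=env.snapshot('side');cv2.imwrite('pics/r1.png',cv2.resize(p[60:330,140:460,::-1],None,fx=2,fy=2))
```

```text
above t22.4 [0.629  0.0952 0.0702] open 0.0107 ff 38.9 F [ 0.3 -0.2 -3.5]
down True t23.4 [0.6282 0.095  0.0541] open 0.0108 ff 39.9 F [ 0.8 -0.6  6.2]
free t25.4 [0.6279 0.0947 0.2397] open 0.0498 ff 0.0 F [-0.1 -0.  -0.1]
grip t28.6 [0.4266 0.3319 0.0506] open 0.0108 ff 39.2 F [ 0.4 -0.3 -1.1]
lift t29.8 [0.4261 0.3313 0.1995] open 0.0107 ff 38.9 F [-0.   0.1 -3. ]
True
```

View pics/r1.png

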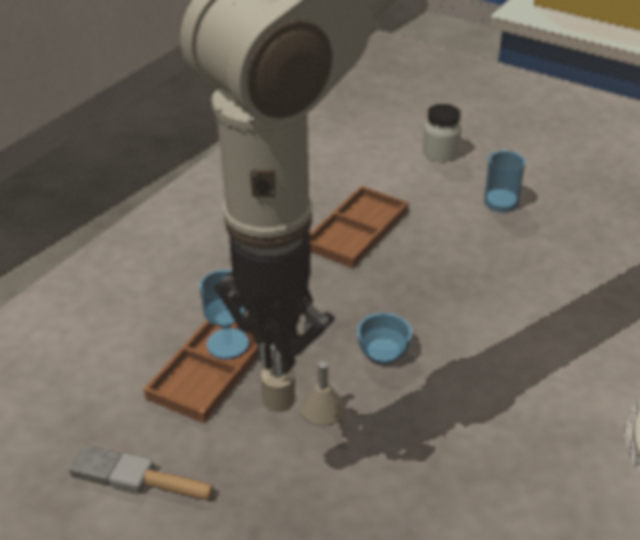

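The drum hangs upright in the gripper at (277,388). I'll place it and go on to the tumbler.

Run:
```python
from h import *
xy=slot(3,.085);place(xy,Y3,.0555,.2,None)
if abs(env.sense()['position'][2]-.0555)<.0035:
    release(xy,.05,.26)
    env.goto([.45,-.2,.3],down(0))
    ok=pick([.4455,-.335],.043,.085,30,.12);print(ok)
p,d=env.snapshot('side');cv2.imwrite('pics/t1.png',cv2.resize(p[60:330,140:460,::-1],None,fx=2,fy=2))
```

```text
above t32.0 [0.6149 0.2647 0.0717] open 0.0109 ff 38.9 F [ 0.2 -0.4 -2.8]
down True t32.9 [0.6143 0.2644 0.0556] open 0.0106 ff 39.6 F [ 0.4 -0.3  6. ]
free t35.0 [0.6137 0.2636 0.2583] open 0.0499 ff 0.0 F [-0.2 -0.3 -0.7]
grip t39.8 [ 0.4459 -0.3352  0.0435] open 0.0582 ff 32.1 F [ 0.4 -0.1  2.4]
lift t40.7 [ 0.4446 -0.3348  0.1621] open 0.0583 ff 32.5 F [-0.3  0.6 -1.3]
True
```

View pics/t1.png

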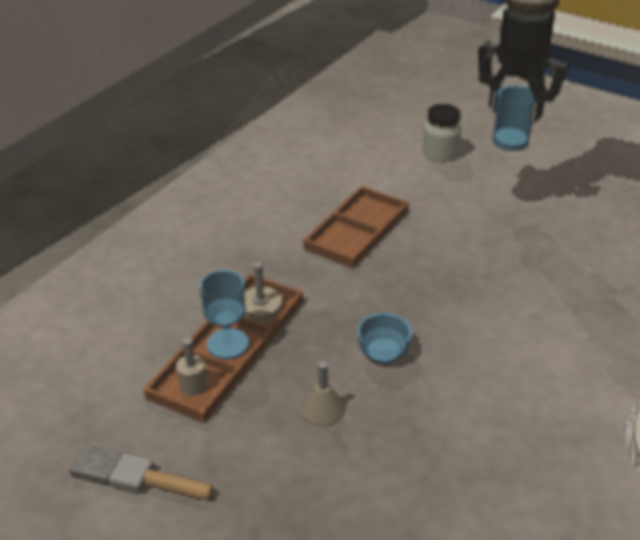

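tray3 holds all three pieces upright: the drum (192,372), goblet (228,335) and disc (262,298). The tumbler is in the gripper at (514,115).

Run:
```python
from h import *
xy=slot(2,-.0425);place(xy,Y2,.0482,.16,None)
if abs(env.sense()['position'][2]-.0482)<.0035:
    release(xy,.085,.26)
    env.goto([.45,.1,.28],down(0))
    ok=pick([.4505,.206],.049,.05,40,.17);print(ok)
p,d=env.snapshot('side');cv2.imwrite('pics/c1.png',cv2.resize(p[60:330,140:460,::-1],None,fx=2,fy=2))
```

```text
above t42.8 [ 0.6107 -0.1859  0.0645] open 0.0580 ff 32.5 F [ 0.1  0.1 -1.6]
down True t43.7 [ 0.6098 -0.1858  0.0485] open 0.0581 ff 32.8 F [-0.9  0.2  5. ]
free t45.8 [ 0.6089 -0.186   0.2584] open 0.0852 ff 0.0 F [0.1 0.2 0.3]
grip t49.9 [0.4506 0.2059 0.049 ] open 0.0104 ff 39.1 F [ 0.6  0.3 -0.9]
lift t51.2 [0.4499 0.2055 0.2181] open 0.0108 ff 38.9 F [ 0.1  0.2 -2.3]
True
```

View pics/c1.png

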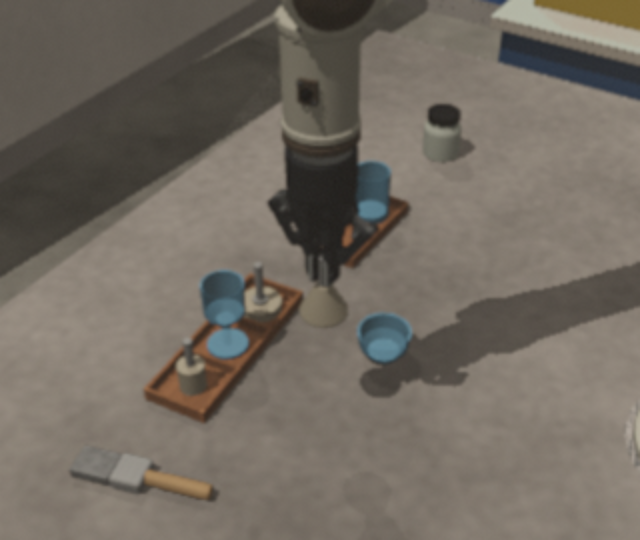

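The cone hangs upright at (325,300) and the tumbler stands in tray2 at (372,192). The bowl hasn't moved.

Run:
```python
from h import *
xy=slot(2,.0425);place(xy,Y2,.054,.215,None)
if abs(env.sense()['position'][2]-.054)<.0035:
    release(xy,.05,.26)
    env.goto([.5,.02,.42],down(0))
p,d=env.snapshot('wrist');q,d=env.snapshot('scene')
cv2.imwrite('pics/f.png',np.hstack([cv2.resize(p[:,:,::-1],(480,300)),cv2.resize(q[130:330,140:460,::-1],(320,200),).copy() if 0 else cv2.copyMakeBorder(q[130:330,140:460,::-1],0,100,0,0,cv2.BORDER_CONSTANT)]))
```

```text
above t54.1 [ 0.6108 -0.101   0.07  ] open 0.0109 ff 38.9 F [ 0.4 -0.  -2.2]
down True t55.0 [ 0.6103 -0.1008  0.054 ] open 0.0108 ff 39.6 F [-0.   0.   6.1]
free t57.1 [ 0.6093 -0.1012  0.2584] open 0.0501 ff 0.0 F [-0.7 -0.7 -0.8]
```

View pics/f.png

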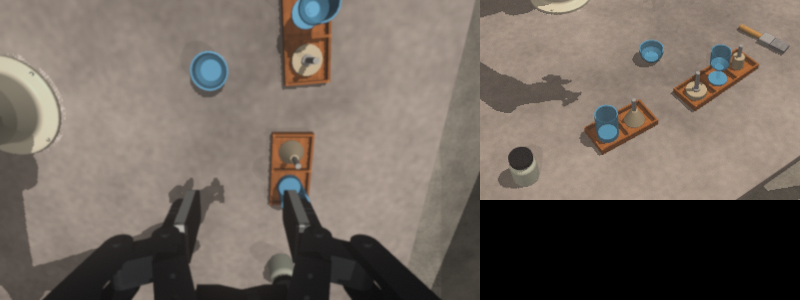

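All five pieces stand upright in the right compartments: in the wrist view the cone is at (291,152), the tumbler at (290,188), the disc at (308,60) and the goblet above it. The bowl, jar and brush have not moved.

```bash
python3 -c "
from station import env
env.wait(.5);print(env.close_job())"
```

```text
the job is handed in; nothing more can be done
None
```

Both kits are made up and the job is handed in at about 59 s: goblet between disc and drum in tray3, tumbler and cone in tray2, all upright on the tray floors, with the bowl, jar and brush left where they were.

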